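# Key the upper tier of a laundry caddy onto its locating pin

## Task

The upper tier of the round two-tier caddy was put back skew, so its brim is perched on the locating pin of the lower tier. With a fingertip, and without pinching or lifting it, turn the upper tier until the notch in its brim meets the pin, then press it gently down until it is fully home and take your hand away. Leave the pump bottle, peg tin, folded funnel and brush where they are.

Things in the scene. Friction and masses are not known exactly. Their poses are not given: they have to be found in the camera images.
- lower_tier: Lower tier of the caddy: pale grey plastic tub, 156 mm across its rim, 70 mm high, upright, held to the black shelf by its suction foot: it does not move. Origin: centre of its underside, on the caddy's upright axis; z up; x points towards the locating pin, which stands on a 16 mm wide bracket jutting out from the rim to 102 mm from the axis.
- pin_top (a point): Top of the locating pin: a round upright pin, 10 mm in diameter with a domed top, 84 mm from the caddy's axis, its top 8 mm above the tub's rim (78 mm above the shelf).
- upper_tier: Upper tier: a shallow pale grey round dish perched on the pin. Origin: on the caddy's axis, level with the brim's underside (78 mm above the shelf while perched, 70 when home); x points to the notch, z up. Brim 180 mm across, 4 mm thick; round wall 72 mm in outer radius, its top 34 mm above the origin; floor 4 mm thick. 60 N is too much for it.
- tier_turn (a joint): Turn of the upper tier about the caddy's axis, rad, counter-clockwise seen from above: angle from pin to notch. At 0 or a whole turn (6.283) the notch is over the pin; it passes within 0.035 either side. Starts between 0.7 and 5.58, turns either way, stays where left; turning takes 0.06 N m (1.5 N at 40 mm from the axis).
- tier_drop (a joint): How far the upper tier has gone down from its perched height, m: 0 at the start, 0.008 fully home; negative if lifted. Its hub is a stiff fit on the post: 6 to 7 N moves it down once the notch is over the pin, and it stays down. With the notch elsewhere the pin stops it.
- notch (a point): Middle of the notch in the brim of the upper tier, level with the brim's underside, 84 mm from the axis; x points outwards from the axis, z up. The brim has this one notch, 16 mm wide, open outwards, cut in to 74 mm from the axis.
- tier_walls: The thin upright walls of the upper tier, one piece with it, same origin and axes: the round outer wall, and dividers 3 mm thick and 20 mm high that form a T: the stem runs from the hub straight towards the notch, the crossbar at right angles to it through the hub, 68 mm each way. A fingertip can push them sideways; over 30 N, as in a pinch, would hurt them.
- hub_top (a point): Centre of the flat top of the dish's hub (30 mm across), on the axis, 28 mm above the brim's underside: 106 mm above the shelf while perched, 98 when home; a good place to press.
- half_floor (a point): Point on the dish's floor, 35 mm from the axis on the side away from the notch, 4 mm above the brim's underside (82 mm above the shelf while perched): middle of the open half-round compartment between the crossbar and the round wall (inner radius 66 mm), room for a fingertip to push either arm of the crossbar.
- pump_bottle: Closed pump bottle, upright, 66 mm in diameter, 154 mm high, with a press-button top and a short spout; loose bystander. Origin: centre of its underside.
- peg_tin: Open aluminium tin of wooden pegs, 93 mm in diameter, about 95 mm high with the pegs; loose bystander. Origin: centre of its underside.
- funnel: Folded silicone funnel lying flat, 108 mm in diameter, 26 mm high; loose bystander. Origin: centre of its underside.
- brush: Small bamboo brush lying bristles down, 155 mm long along its x, 38 mm wide, 32 mm high; loose bystander. Origin: on the shelf under it, 10 mm from the middle of its length towards the bristle end (+x).

How it is judged (in metres and radians):
At the end, for the whole second after the job is handed in: The upper tier's notch stands round the pin (centres within 6 mm seen from above) and the tier is pressed home, at most 1.5 mm short of its 8 mm travel, and at rest (value of joint tier_drop above 0.0065 m and horizontal distance between notch and pin_top below 0.006 m and velocity of joint tier_turn between -0.05 and 0.05 rad/s); the robot touches nothing.
It fails at once if the upper tier is lifted (more than 3 mm above its perched height) (value of joint tier_drop below -0.003 m).
It fails at once if the upper tier is pinched by its walls (over 30 N between the fingers and them) or pressed hard (over 60 N on the whole) (contact force between the fingers and tier_walls above 30 N or contact force between the fingers and upper_tier above 60 N).
It fails at once if the pump bottle is disturbed (moved more than 20 mm, or tipped) (distance of pump_bottle from where it was at the start of the episode above 0.02 m or angle between pump_bottle's own z axis and vertical above 0.3 rad).
It fails at once if the peg tin is disturbed (moved more than 20 mm, or tipped) (distance of peg_tin from where it was at the start of the episode above 0.02 m or angle between peg_tin's own z axis and vertical above 0.3 rad).
It fails at once if the funnel or the brush is disturbed (moved more than 20 mm) (distance of any of funnel, brush from where it was at the start of the episode above 0.02 m).
It also fails if it takes over 51 s, if anything falls off the work surface, if the arm or the gripper's body presses on something with over 40 N, if the wrist force passes 120 N, or if a joint passes its speed limit or range.

## Robot

A 7-joint arm with a two-finger parallel gripper is mounted at the origin on the work surface. World frame = base frame: x ahead of the robot, y to its left, z up, the work surface at z = 0. Lengths are in m, angles in degrees, forces in N, time in s.
With the tool pointing down it reaches from about 0.35 to 0.9 m from the base axis. Payload 7.2 kg.
Tool frame: the origin (TCP) lies midway between the tips of the shut fingers; the grasp point (between the pads) lies 19 mm behind it; z points along the fingers, y is the direction in which the jaws open and shut (so a half turn about z gives the same grasp; the last joint's range is limited). The gripper opens to 88 mm and grips with 3 to 60 N. Pads are 20 mm wide; open, the fingers measure 115 mm over their backs; the gripper's body (75 mm by 178 mm) begins 61 mm behind the grasp point.
Start: joints at [68.113, 23.554, -0.728, 91.456, 0.321, 64.991, -4.71], TCP at [0.193, -0.594, 0.223] pointing down, gripper open.
Joint ranges: [-169.25, 169.25], [-16.82, 113.86], [-84.01, 82.57], [7.8, 145.47], [-59.2, 239.2], [7.22, 106.19], [-163.78, 163.78]. Speed limits (degrees/s): [136.94, 136.94, 172.46, 172.46, 180, 180, 180].

## Interface

Orientations are given as a 3x3 rotation matrix whose columns are the frame's x, y, z axes.
In Python, from cell import robot gives the robot as it stands. The module is installed in compiled form; this text tells all that it offers.
- The arm moves only by the tool move_arm, never from a script. Its argument "moves" is a list of rows, each an object of numbers: "claw": the opening, from 0 (shut) to 1 (fully open); "x", "y", "z": the shift along the tool's x, y, z scaled (see below); "spin": the turn about the tool's z scaled (see below). A call has 1 to 20 rows; each row is the pose to reach, as a shift and turn from the pose commanded when the call began, along the tool's axes at that moment; what a row does not reach only later rows make up. The controller multiplies each number of a shift by 400 mm and each number of a turn by pi/4 rad. A row lasts 1/8 s, in which the tool goes at most 62.5 mm and 10.7 degrees, less where a joint would pass 70% of its speed; a pose out of reach is approached as far as the arm can. A call with a number of a shift or a turn outside -1 to 1 is refused whole. A call with a gripper value outside its range is refused whole. The fingers move at their own pace and stop on an object; "newtons" is the grip in N (left out, the last holds). Time passes only in rows, so rows that repeat a pose let the fingers close. It gives the time, the measured TCP pose, the force and the opening at its end, in the units of the state.
- robot.get_state(): the state, without advancing time (a new reading comes with each control period).
- robot.capture(name): name is "side" or "top" or "wrist"; returns a dict with "pixels" (480x640x3 uint8, red, green, blue), "fovy" (degrees; the focal length in pixels is half the picture's height over the tangent of half this angle, whatever the lens; pixels are square), "cx", "cy" (the principal point, pixels), "R" (3x3) and "t" (3): a world point X has camera coordinates R X + t. Camera axes: x right, y down, z forward; pixel columns grow to the right and rows downward; lengths in m; the calibration is good to about 2 mm. The wrist camera is an equidistant fisheye: a pixel r from the principal point sees the ray r / f radians off the axis. A picture is of the moment at which its call begins. There is no depth.
- robot.hand_in(): hands the job in, once; it reports no verdict.
The state is a dict: "time": time; "q": joint angles; "joint_velocities": joint speeds; "joint_torque": joint torques, N m; "tcp_pos": TCP position; "tool_rot": TCP orientation; "force": force on the tool from outside, world axes, zero at the start; "torque": the same for the moment, N m; "gripper_width": finger opening in m.
Only numpy, scipy, OpenCV 4.12 (cv2) and the standard library are available. Lean on these libraries where they do the work, as an engineer would, in place of code of your own. Each camera call takes 0.05 s, during which the arm holds its last target.

## Working session

There is one attempt and no reset: what is moved stays moved. The work goes in short steps, Python scripts to look and compute and a tool call to move; the robot and the scene stay as the last step left them, time stands still between calls to the robot, and variables do not carry over. Pictures are saved under pics/ and viewed, and the job is handed in when it is done.

Besides the shell and the picture viewer there is one more tool, called after "Request:" as name(argument=value, ...) on one line, values as JSON. move_arm: Moves the arm, as the interface text tells. Shifts and turns lie within -1 to 1; 1 stands for 400 mm of shift or pi/4 rad of turn. Its arguments: {"type":"object","properties":{"moves":{"type":"array"},"newtons":{"type":"number"}},"required":["moves"]}

```bash
mkdir -p pics; cat > h.py <<'E'
import numpy as np, cv2
from cell import robot
def cap(n,f):
    c=robot.capture(n); cv2.imwrite('pics/'+f+'.png',c['pixels'][:,:,::-1])
    np.savez('pics/'+f+'.npz',**{k:np.array(v) for k,v in c.items()}); return c
def ray(c,u,v,fish=False):
    f=240/np.tan(np.radians(float(c['fovy']))/2)
    x=(u-c['cx']);y=(v-c['cy'])
    if fish:
        r=np.hypot(x,y);th=r/f;d=np.array([x/r*np.sin(th),y/r*np.sin(th),np.cos(th)]) if r>0 else np.array([0,0,1.])
    else: d=np.array([x/f,y/f,1.])
    R=np.array(c['R']);t=np.array(c['t']);return -R.T@t, R.T@d
def onz(c,u,v,z,fish=False):
    o,d=ray(c,u,v,fish);return o+d*(z-o[2])/d[2]
def proj(c,X,fish=False):
    f=240/np.tan(np.radians(float(c['fovy']))/2)
    p=np.array(c['R'])@X+np.array(c['t'])
    if fish:
        r=np.hypot(p[0],p[1]);th=np.arctan2(r,p[2]);return c['cx']+f*th*p[0]/r,c['cy']+f*th*p[1]/r
    return c['cx']+f*p[0]/p[2],c['cy']+f*p[1]/p[2]
E
python3 - <<'E'
from h import *
for n in ['side','top','wrist']:
    c=cap(n,n+'0');o,_=ray(c,0,0);print(n,c['fovy'],c['cx'],c['cy'],o.round(3))
s=robot.get_state();print(s['time'],s['tcp_pos'],s['tool_rot'],s['force'],s['gripper_width'])
E
```

```text
side 44.07120356924853 322.6675310033538 236.10756159022506 [0.03  0.886 0.865]
top 49.050430177402504 325.89358276489 241.24679360304035 [ 0.478 -0.015  1.162]
wrist 65.70646984690485 325.57470176707267 239.21426692599005 [ 0.256 -0.574  0.383]
0.15 [ 0.19276191 -0.59413118  0.22201195] [[ 9.51160629e-01  3.08695986e-01 -4.96243976e-04]
 [ 3.08696356e-01 -9.51160012e-01  1.09173467e-03]
 [-1.34993316e-04 -1.19160374e-03 -9.99999281e-01]] [-0.31254137  0.36480393  0.91283909] 0.08780980936574662
```

View pics/top0.png

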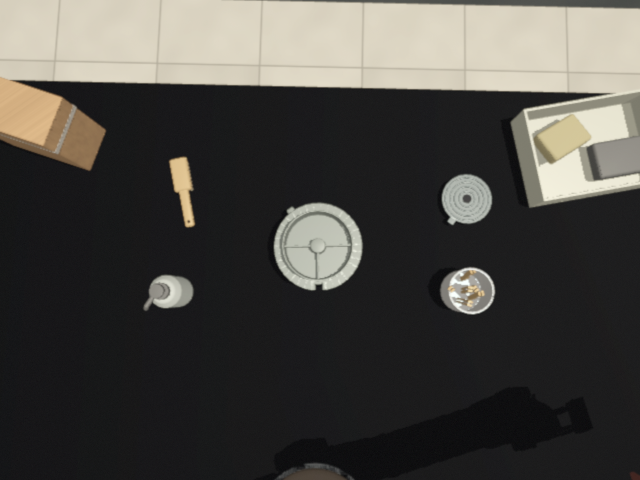

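View pics/side0.png

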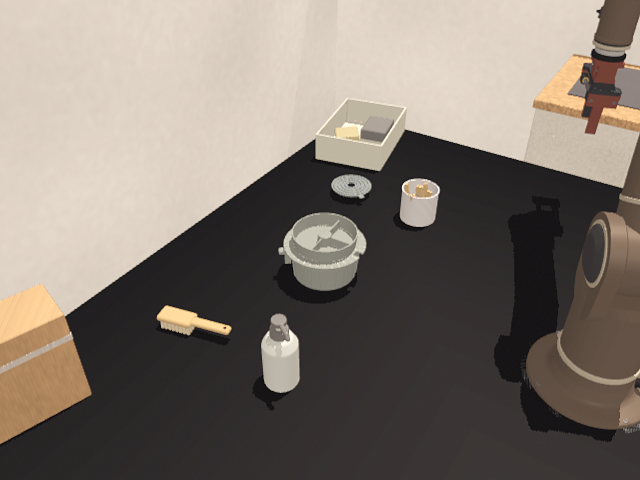

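The top view shows the caddy hub near (317,246), the notch near (319,287), the bracket near (291,211), and the T's stem pointing to the notch. The side view agrees: bracket at about (284,254). I'll zoom in to measure.

```bash
python3 - <<'E'
from h import *
a=cv2.imread('pics/top0.png')[190:300,260:375];a=cv2.resize(a,None,fx=5,fy=5,interpolation=cv2.INTER_CUBIC);cv2.imwrite('pics/topz.png',a)
a=cv2.imread('pics/side0.png')[200:295,270:380];a=cv2.resize(a,None,fx=6,fy=6,interpolation=cv2.INTER_CUBIC);cv2.imwrite('pics/sidez.png',a)
E
```

```text
(no output)
```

View pics/topz.png

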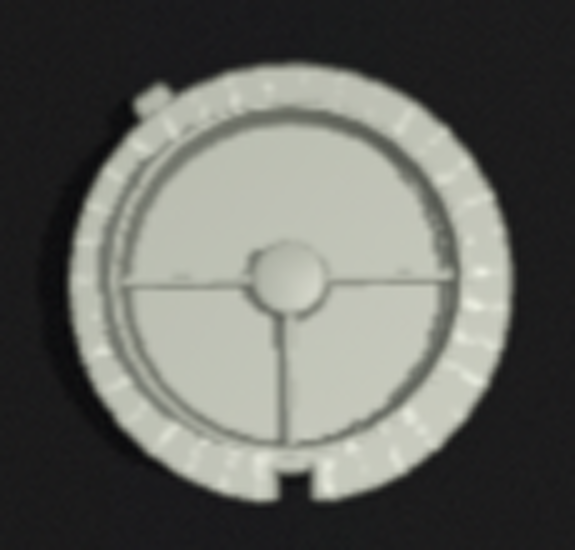

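View pics/sidez.png

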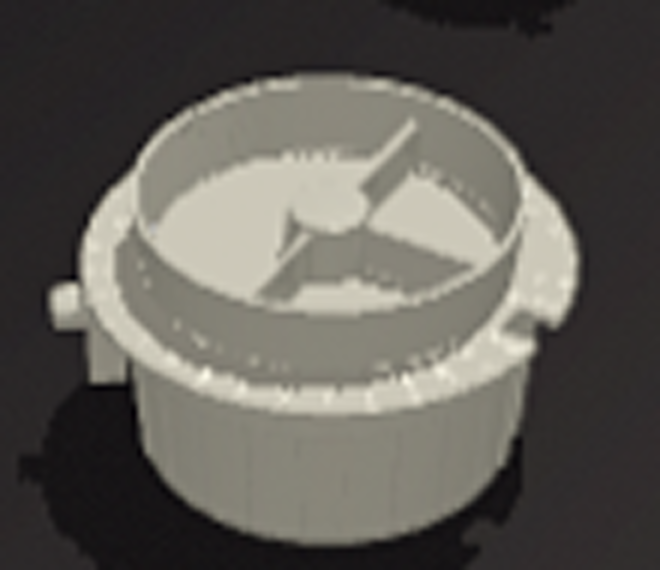

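```bash
python3 - <<'E'
from h import *
c=np.load('pics/top0.npz');s=np.load('pics/side0.npz')
im=cv2.imread('pics/top0.png');g=cv2.cvtColor(im,cv2.COLOR_BGR2GRAY)
m=(g>90).astype(np.uint8);m[:190]=0;m[300:]=0;m[:,:260]=0;m[:,375:]=0
ct=max(cv2.findContours(m,0,cv2.CHAIN_APPROX_NONE)[0],key=cv2.contourArea)[:,0,:]
P=np.array([onz(c,u,v,.082)[:2] for u,v in ct])
from scipy.optimize import least_squares
r=least_squares(lambda p:np.hypot(*(P-p[:2]).T)-p[2],[*P.mean(0),.09],loss='soft_l1',f_scale=.001);ctr=r.x;print('centre,r',ctr)
d=np.hypot(*(P-ctr[:2]).T)-ctr[2]
a=np.degrees(np.arctan2(*(P-ctr[:2]).T[::-1]))
print([(round(x),round(y*1000,1)) for x,y in zip(a,d) if abs(y)>.003])
Z=lambda U,V,k,u0,v0:((U+.5)/k-.5+u0,(V+.5)/k-.5+v0)
hub=onz(c,*Z(288,277,5,260,190),.106);print('hub',hub)
# hub via two views
o1,d1=ray(c,*Z(288,277,5,260,190));o2,d2=ray(s,*Z(331,203,6,270,200))
A=np.stack([d1,-d2],1);t=np.linalg.lstsq(A,o2-o1,rcond=None)[0];print('tri',o1+d1*t[0],o2+d2*t[1])
for n,U,V,z in [('notch',295,485,.082),('brk',152,98,.07),('barL',125,288,.102),('barR',452,281,.102),('stem',285,440,.102)]:
    p=onz(c,*Z(U,V,5,260,190),z)[:2]-ctr[:2];print(n,np.hypot(*p),np.degrees(np.arctan2(p[1],p[0])))
# side
for n,U,V,z in [('notchS',525,325,.082),('brkS',65,305,.07)]:
    p=onz(s,*Z(U,V,6,270,200),z)[:2]-ctr[:2];print(n,np.hypot(*p),np.degrees(np.arctan2(p[1],p[0])))
for n,u,v in [('pump',180,292),('tin',467,290)]: print(n,onz(c,u,v,.0 if n=='pump' else .09))
E
```

```text
centre,r [0.58020331 0.00644621 0.09050277]
[(34, np.float64(5.5)), (35, np.float64(6.6)), (36, np.float64(7.8)), (37, np.float64(9.0)), (38, np.float64(8.5)), (40, np.float64(8.1)), (42, np.float64(7.8)), (43, np.float64(6.2)), (43, np.float64(4.6)), (178, np.float64(-3.7)), (178, np.float64(-5.7)), (178, np.float64(-7.7)), (178, np.float64(-9.8)), (179, np.float64(-11.9)), (-180, np.float64(-12.0)), (-178, np.float64(-12.0)), (-177, np.float64(-11.9)), (-175, np.float64(-11.8)), (-173, np.float64(-13.7)), (-172, np.float64(-11.5)), (-172, np.float64(-9.5)), (-172, np.float64(-7.4)), (-173, np.float64(-5.4)), (-173, np.float64(-3.4))]
hub [0.57956879 0.00696468 0.106     ]
tri [0.57950502 0.00695105 0.10666255] [0.57717719 0.0057183  0.10641315]
notch 0.08383746188208127 -177.29302440073576
brk 0.09782132530994578 38.01870674486605
barL 0.06674864203237287 95.35045438760103
barR 0.06581637125445718 -90.3168736804406
stem 0.0661436437444466 179.84098566049076
notchS 0.0828270545933337 -177.0640711973511
brkS 0.09478825040620882 41.38697973608855
pump [0.4790464  0.30836421 0.        ]
tin [ 0.49634803 -0.29877416  0.09      ]
```

```bash
cat >> h.py <<'E'
C=np.array([.5800,.0067])
def rel(p,psi,p0,psi0):
    """numbers for world target p (m), tool-x heading psi (deg), from p0,psi0 (tool down)"""
    a=np.radians(psi0);x=np.array([np.cos(a),np.sin(a),0]);y=np.array([np.sin(a),-np.cos(a),0])
    d=np.array(p)-p0;return [round(float(v),4) for v in (d@x/.4,d@y/.4,-d[2]/.4,-(psi-psi0)/45)]
def cur():
    s=robot.get_state();return s,s['tcp_pos'],np.degrees(np.arctan2(s['tool_rot'][1,0],s['tool_rot'][0,0]))
def finger(psi,gap,r=.040):
    a=np.radians(psi);x=np.array([np.cos(a),np.sin(a)]);y=np.array([np.sin(a),-np.cos(a)])
    return C-gap*x-r*y
E
python3 - <<'E'
from h import *
s,p,ps=cur();print(p,ps,finger(183,.0335))
print(rel([.40,-.30,.222],ps+44,p,ps))
p1=np.array([.40,-.30,.222]);print(rel([*finger(183,.0335),.222],ps+88,p1,ps+44))
E
```

```text
[ 0.19276191 -0.59413118  0.22201195] 17.980684560375156 [ 0.61554753 -0.03149193]
[0.7198, -0.5395, 0.0, -0.9778]
[0.8457, 0.1604, -0.0, -0.9778]
```

Request:
move_arm(moves=[{"claw": 0, "x": 0.24, "y": -0.18, "z": 0, "spin": -0.33}, {"claw": 0, "x": 0.48, "y": -0.36, "z": 0, "spin": -0.66}, {"claw": 0, "x": 0.72, "y": -0.54, "z": 0, "spin": -0.98}, {"claw": 0, "x": 0.72, "y": -0.54, "z": 0, "spin": -0.98}, {"claw": 0, "x": 0.72, "y": -0.54, "z": 0, "spin": -0.98}, {"claw": 0, "x": 0.72, "y": -0.54, "z": 0, "spin": -0.98}, {"claw": 0, "x": 0.72, "y": -0.54, "z": 0, "spin": -0.98}, {"claw": 0, "x": 0.72, "y": -0.54, "z": 0, "spin": -0.98}], newtons=20)

```text
time: 1.15
tcp_pos: [0.3997, -0.3007, 0.2225]
tool_rot: [[0.468, 0.883, -0.001], [0.883, -0.468, -0.0], [-0.001, -0.0, -1.0]]
force: [0.6, -0.4, 0.5]
gripper_width: 0.0112
```

Request:
move_arm(moves=[{"claw": 0, "x": 0.42, "y": 0.08, "z": 0, "spin": -0.5}, {"claw": 0, "x": 0.84, "y": 0.16, "z": 0, "spin": -0.98}, {"claw": 0, "x": 0.84, "y": 0.16, "z": 0, "spin": -0.98}, {"claw": 0, "x": 0.84, "y": 0.16, "z": 0, "spin": -0.98}, {"claw": 0, "x": 0.84, "y": 0.16, "z": 0, "spin": -0.98}, {"claw": 0, "x": 0.84, "y": 0.16, "z": 0, "spin": -0.98}, {"claw": 0, "x": 0.84, "y": 0.16, "z": 0, "spin": -0.98}])

```text
time: 2.02
tcp_pos: [0.6147, -0.0326, 0.2218]
tool_rot: [[-0.28, 0.96, -0.001], [0.96, 0.28, 0.001], [0.001, -0.001, -1.0]]
force: [0.3, -0.9, 0.4]
gripper_width: 0.0005
```

Request:
move_arm(moves=[{"claw": 0, "spin": -0.9}, {"claw": 0, "spin": -0.9}, {"claw": 0, "spin": -0.9}, {"claw": 0, "spin": -0.9}, {"claw": 0, "spin": -0.9}])

```text
validation failed for argument at $.mo...
```

```bash
python3 - <<'E'
from h import *
s,p,ps=cur();print(p,ps,s['time']); print(rel([*finger(183,.0335),.222],ps+41,p,ps)); print(rel([*finger(183,.0335),.222],183,p,ps))
c=cap('wrist','w1')
E
```

```text
[ 0.61468471 -0.03258355  0.22177273] 106.24858223934162 2.025
[0.002, 0.0028, -0.0006, -0.9111]
[0.002, 0.0028, -0.0006, -1.7056]
```

View pics/w1.png

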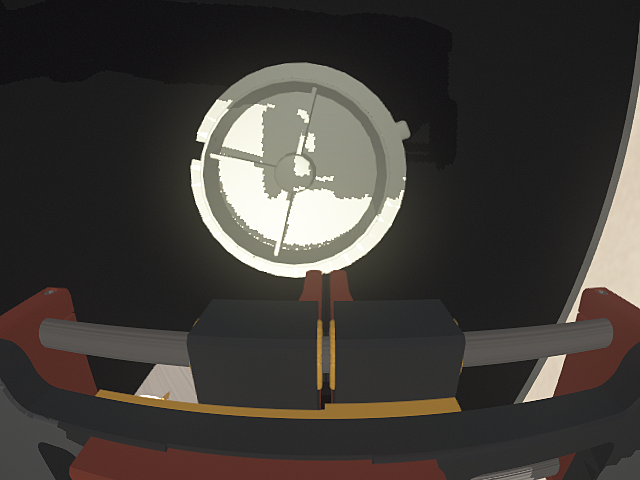

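The wrist view shows the notch at about (196,150), the bracket at (403,130), the hub at (295,172), and crossbar ends at (314,90) and (277,253). I'll use these as an independent check on the angles.

```bash
python3 - <<'E'
from h import *
c=np.load('pics/w1.npz')
h=onz(c,295,172,.106,True);print('hub',h)
t=np.load('pics/top0.npz')
o1,d1=ray(t,317.2,245);o2,d2=ray(c,295,172,True)
k=np.linalg.lstsq(np.stack([d1,-d2],1),o2-o1,rcond=None)[0];print('tri',o1+d1*k[0],o2+d2*k[1])
Q={}
for n,u,v,z in [('notch',196,150,.082),('brk',404,130,.07),('A',314.5,90,.102),('B',277,253,.102),('stem',213,155,.102)]:
    q=onz(c,u,v,z,True)[:2];Q[n]=q
    for cc in (h[:2],C): print(n,np.hypot(*(q-cc)).round(4),np.degrees(np.arctan2(*(q-cc)[::-1])).round(1),end=' | ')
    print()
print('bar dir',np.degrees(np.arctan2(*(Q['A']-Q['B'])[::-1])))
E
```

```text
hub [0.57861875 0.00666497 0.106     ]
tri [0.57908607 0.00686157 0.11101512] [0.5789235  0.00709948 0.11100437]
notch 0.0877 -176.4 | notch 0.0891 -176.4 | 
brk 0.0953 37.3 | brk 0.0942 37.8 | 
A 0.0638 93.1 | A 0.0638 94.3 | 
B 0.0659 -87.6 | B 0.0659 -88.8 | 
stem 0.0659 -176.5 | stem 0.0673 -176.5 | 
bar dir 92.75702133769359
```

Request:
move_arm(moves=[{"claw": 0, "x": 0, "y": 0, "z": 0, "spin": -0.85}, {"claw": 0, "x": 0, "y": 0, "z": 0, "spin": -0.85}, {"claw": 0, "x": 0, "y": 0, "z": 0, "spin": -0.85}, {"claw": 0, "x": 0, "y": 0, "z": 0, "spin": -0.85}])

```text
time: 2.58
tcp_pos: [0.6132, -0.0369, 0.2224]
tool_rot: [[-0.814, 0.581, -0.001], [0.581, 0.814, -0.002], [-0.0, -0.002, -1.0]]
force: [0.0, -0.1, 0.6]
gripper_width: 0.0006
```

Request:
move_arm(moves=[{"claw": 0, "x": 0, "y": 0, "z": 0, "spin": -0.85}, {"claw": 0, "x": 0, "y": 0, "z": 0, "spin": -0.85}, {"claw": 0, "x": 0, "y": 0, "z": 0, "spin": -0.85}, {"claw": 0, "x": 0, "y": 0, "z": 0, "spin": -0.85}, {"claw": 0, "x": 0, "y": 0, "z": 0, "spin": -0.85}])

```text
time: 3.2
tcp_pos: [0.6134, -0.0364, 0.2223]
tool_rot: [[-0.999, -0.042, -0.001], [-0.042, 0.999, -0.001], [0.001, -0.001, -1.0]]
force: [1.3, -0.3, -0.1]
gripper_width: 0.0006
```

```bash
python3 - <<'E'
from h import *
s,p,ps=cur();print(p,ps,s['time'],s['force'],s['q'])
print(rel([*finger(183,.0335),.09],183,p,ps))
E
```

```text
[ 0.61337701 -0.03635496  0.22229298] -177.57818821974718 3.2 [ 1.33815159 -0.33842559 -0.05071872] [ 32.62416564  30.57510235 -49.16199817  90.62866495  24.23272108
  70.07207527  71.40882487]
[-0.0059, 0.0119, 0.3307, -8.0128]
```

Request:
move_arm(moves=[{"claw": 0, "x": -0.006, "y": 0.012, "z": 0.12, "spin": 0}, {"claw": 0, "x": -0.006, "y": 0.012, "z": 0.22, "spin": 0}, {"claw": 0, "x": -0.006, "y": 0.012, "z": 0.3, "spin": 0}, {"claw": 0, "x": -0.006, "y": 0.012, "z": 0.325, "spin": 0}, {"claw": 0, "x": -0.006, "y": 0.012, "z": 0.325, "spin": 0}])

```text
time: 3.82
tcp_pos: [0.6161, -0.0291, 0.0928]
tool_rot: [[-0.999, -0.045, -0.0], [-0.045, 0.999, -0.0], [0.0, -0.0, -1.0]]
force: [-0.4, -0.4, 0.7]
gripper_width: 0.0005
```

```bash
python3 - <<'E'
from h import *
import h
h.C[:]=[.5795,.0067]
s,p,ps=cur();print(p,ps,s['time'],s['force'])
ps=ps%360
# approach arm to gap 11.5 then rotate by 38 deg
for g in (.024,.016,.0115): print(rel([*finger(182.8,g),.091],182.8,p,ps))
for a in (8,16,24,32,40): print(a,rel([*finger(182.8-a,.0115),.091],182.8-a,p,ps))
E
```

```text
[ 0.61611314 -0.02908138  0.09278276] -177.43606002210387 3.825 [-0.37819381 -0.37349195  0.72228609]
[0.027, -0.0063, 0.0045, -0.0052]
[0.047, -0.0064, 0.0045, -0.0052]
[0.0583, -0.0064, 0.0045, -0.0052]
8 [0.0725, -0.0095, 0.0045, 0.1725]
16 [0.0869, -0.0106, 0.0045, 0.3503]
24 [0.1014, -0.0096, 0.0045, 0.5281]
32 [0.1156, -0.0067, 0.0045, 0.7059]
40 [0.1293, -0.0018, 0.0045, 0.8836]
```

Request:
move_arm(moves=[{"claw": 0, "x": 0.027, "y": -0.006, "z": 0.003, "spin": 0}, {"claw": 0, "x": 0.047, "y": -0.006, "z": 0.003, "spin": 0}, {"claw": 0, "x": 0.058, "y": -0.006, "z": 0.003, "spin": 0}, {"claw": 0, "x": 0.065, "y": -0.008, "z": 0.003, "spin": 0.09}, {"claw": 0, "x": 0.0725, "y": -0.0095, "z": 0.003, "spin": 0.17}, {"claw": 0, "x": 0.08, "y": -0.01, "z": 0.003, "spin": 0.26}, {"claw": 0, "x": 0.087, "y": -0.0105, "z": 0.003, "spin": 0.35}, {"claw": 0, "x": 0.094, "y": -0.01, "z": 0.003, "spin": 0.44}, {"claw": 0, "x": 0.101, "y": -0.0095, "z": 0.003, "spin": 0.53}, {"claw": 0, "x": 0.108, "y": -0.008, "z": 0.003, "spin": 0.62}, {"claw": 0, "x": 0.1155, "y": -0.0065, "z": 0.003, "spin": 0.71}, {"claw": 0, "x": 0.122, "y": -0.004, "z": 0.003, "spin": 0.8}, {"claw": 0, "x": 0.129, "y": -0.002, "z": 0.003, "spin": 0.88}, {"claw": 0, "x": 0.129, "y": -0.002, "z": 0.003, "spin": 0.88}])

```text
time: 5.58
tcp_pos: [0.565, -0.0318, 0.0921]
tool_rot: [[-0.8, 0.6, 0.001], [0.6, 0.8, -0.001], [-0.001, 0.0, -1.0]]
force: [0.2, -1.5, 0.3]
gripper_width: 0.0007
```

```bash
sed -i 's/^C=.*/C=np.array([.5795,.0067])/' h.py; python3 - <<'E'
from h import *
s,p,ps=cur();print(p,ps,s['time'],s['force'])
ps=ps%360;cap('wrist','w2')
print('fin',finger(ps,.0115))
for a in (8,16,24,32,40): print(a,rel([*finger(ps-a,.0115),.091],ps-a,p,ps))
E
```

```text
[ 0.56496734 -0.03178886  0.09205058] 143.09762402823387 5.575 [ 0.18521524 -1.53015837  0.30471896]
fin [ 0.56467795 -0.0321916 ]
8 [0.0142, -0.0043, 0.0026, 0.1778]
16 [0.0287, -0.0053, 0.0026, 0.3556]
24 [0.0431, -0.0043, 0.0026, 0.5333]
32 [0.0573, -0.0013, 0.0026, 0.7111]
40 [0.071, 0.0037, 0.0026, 0.8889]
```

View pics/w2.png

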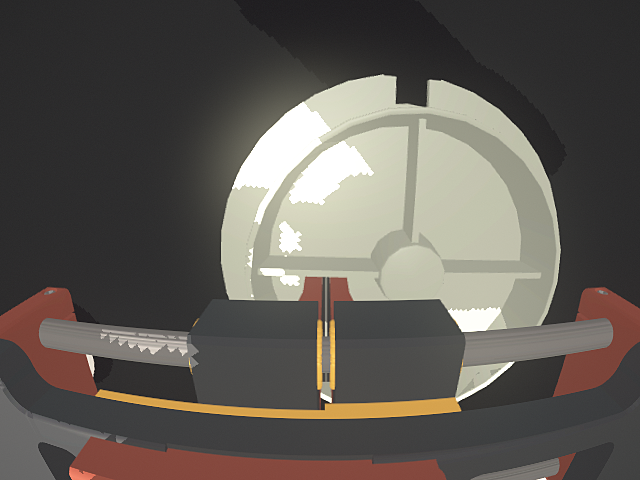

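The finger sits against the crossbar and the dish turns with it (notch at about (412,90), near the tool's x heading). I'll continue.

Request:
move_arm(moves=[{"claw": 0, "x": 0.007, "y": -0.0025, "z": 0.0, "spin": 0.09}, {"claw": 0, "x": 0.014, "y": -0.0043, "z": 0.0, "spin": 0.18}, {"claw": 0, "x": 0.0215, "y": -0.005, "z": 0.0, "spin": 0.27}, {"claw": 0, "x": 0.0285, "y": -0.0053, "z": 0.0, "spin": 0.355}, {"claw": 0, "x": 0.036, "y": -0.005, "z": 0.0, "spin": 0.445}, {"claw": 0, "x": 0.043, "y": -0.0043, "z": 0.0, "spin": 0.535}, {"claw": 0, "x": 0.05, "y": -0.003, "z": 0.0, "spin": 0.62}, {"claw": 0, "x": 0.057, "y": -0.0013, "z": 0.0, "spin": 0.71}, {"claw": 0, "x": 0.064, "y": 0.001, "z": 0.0, "spin": 0.8}, {"claw": 0, "x": 0.071, "y": 0.0037, "z": 0.0, "spin": 0.89}, {"claw": 0, "x": 0.071, "y": 0.0037, "z": 0.0, "spin": 0.89}])

```text
time: 7.0
tcp_pos: [0.5431, -0.0131, 0.0917]
tool_rot: [[-0.227, 0.974, 0.001], [0.974, 0.227, -0.0], [-0.0, 0.001, -1.0]]
force: [1.3, -1.0, -0.1]
gripper_width: 0.0004
```

```bash
python3 - <<'E'
from h import *
s,p,ps=cur();print(p,ps,s['time'],s['force'])
ps=ps%360
print('fin',finger(ps,.0115))
for a in (8,16,24,32,40): print(a,rel([*finger(ps-a,.0115),.091],ps-a,p,ps))
E
```

```text
[ 0.54312971 -0.01314823  0.09169026] 103.13539166740087 7.0 [ 1.28011495 -1.03149604 -0.10939499]
fin [ 0.54315998 -0.01358923]
8 [0.0131, -0.0032, 0.0017, 0.1778]
16 [0.0276, -0.0042, 0.0017, 0.3556]
24 [0.0421, -0.0032, 0.0017, 0.5333]
32 [0.0563, -0.0002, 0.0017, 0.7111]
40 [0.0699, 0.0047, 0.0017, 0.8889]
```

Request:
move_arm(moves=[{"claw": 0, "x": 0.007, "y": -0.002, "z": 0.0, "spin": 0.09}, {"claw": 0, "x": 0.0135, "y": -0.0035, "z": 0.0, "spin": 0.18}, {"claw": 0, "x": 0.0205, "y": -0.0042, "z": 0.0, "spin": 0.27}, {"claw": 0, "x": 0.0278, "y": -0.0043, "z": 0.0, "spin": 0.355}, {"claw": 0, "x": 0.035, "y": -0.004, "z": 0.0, "spin": 0.445}, {"claw": 0, "x": 0.042, "y": -0.0032, "z": 0.0, "spin": 0.535}, {"claw": 0, "x": 0.049, "y": -0.002, "z": 0.0, "spin": 0.62}, {"claw": 0, "x": 0.056, "y": -0.0002, "z": 0.0, "spin": 0.71}, {"claw": 0, "x": 0.063, "y": 0.002, "z": 0.0, "spin": 0.8}, {"claw": 0, "x": 0.07, "y": 0.0047, "z": 0.0, "spin": 0.89}, {"claw": 0, "x": 0.07, "y": 0.0047, "z": 0.0, "spin": 0.89}])

```text
time: 8.38
tcp_pos: [0.5382, 0.0144, 0.0913]
tool_rot: [[0.452, 0.892, -0.001], [0.892, -0.452, -0.0], [-0.001, -0.0, -1.0]]
force: [-0.6, -0.6, -0.8]
gripper_width: 0.0004
```

```bash
python3 - <<'E'
from h import *
s,p,ps=cur();print(p,ps,s['time'],s['force'])
ps=ps%360
cap('wrist','w3');cap('top','t3')
a=cv2.imread('pics/t3.png')[190:300,260:375];a=cv2.resize(a,None,fx=5,fy=5,interpolation=cv2.INTER_CUBIC);cv2.imwrite('pics/t3z.png',a)
print('fin',finger(ps,.0115))
for a in (6,12,18,24): print(a,rel([*finger(ps-a,.0115),.091],ps-a,p,ps))
E
```

```text
[0.53817929 0.0143829  0.09130907] 63.134633454380506 8.375 [-0.6262974  -0.64272955 -0.8195407 ]
fin [0.53862037 0.01451701]
6 [0.0114, -0.0016, 0.0008, 0.1333]
12 [0.0222, -0.003, 0.0008, 0.2667]
18 [0.0331, -0.0032, 0.0008, 0.4]
24 [0.044, -0.0022, 0.0008, 0.5333]
```

View pics/w3.png

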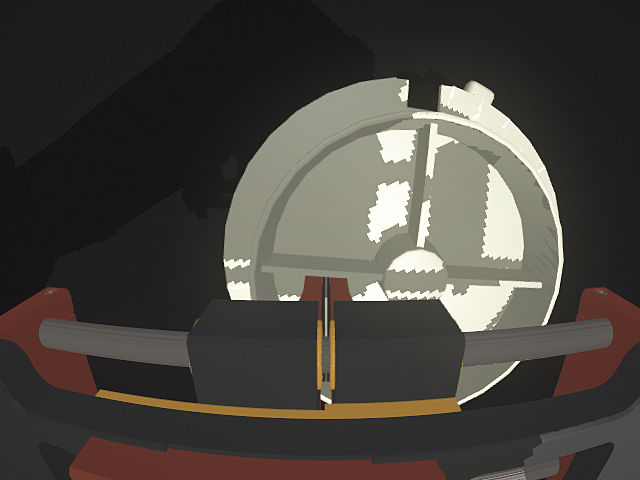

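View pics/t3z.png

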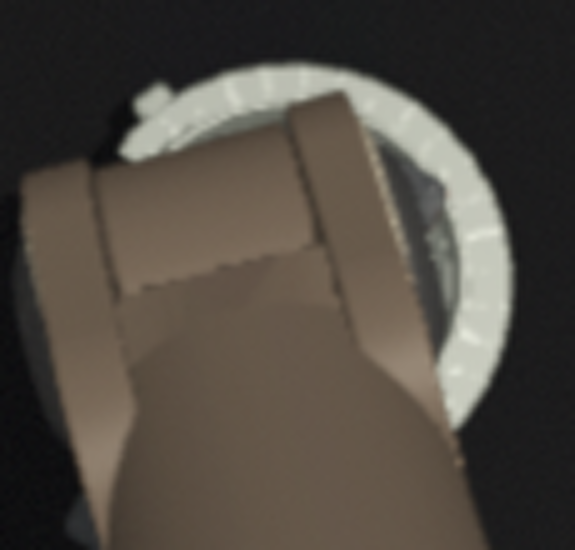

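Wrist view: notch at about (424,93), bracket tip at (480,91), so not far to go. I'll measure the angles.

```bash
python3 - <<'E'
from h import *
c=np.load('pics/w3.npz')
print('hub',onz(c,416,273,.106,True))
for n,u,v,z in [('notch',424,94,.082),('notchL',409,90,.082),('notchR',441,95,.082),('brk',481,92,.07),('A',265,267,.102),('B',541,285,.102),('stem',432,124,.102)]:
    q=onz(c,u,v,z,True)[:2]-C
    print(n,np.hypot(*q).round(4),np.degrees(np.arctan2(*q[::-1])).round(1))
E
python3 - <<'E'
import cv2
a=cv2.imread('pics/w3.png')[60:140,380:520];cv2.imwrite('pics/w3z.png',cv2.resize(a,None,fx=5,fy=5,interpolation=cv2.INTER_CUBIC))
E
```

```text
hub [0.57868885 0.00936309 0.106     ]
notch 0.0803 59.6
notchL 0.0816 64.7
notchR 0.0814 53.7
brk 0.0943 38.5
A 0.0667 150.1
B 0.066 -33.3
stem 0.0648 60.3
```

View pics/w3z.png

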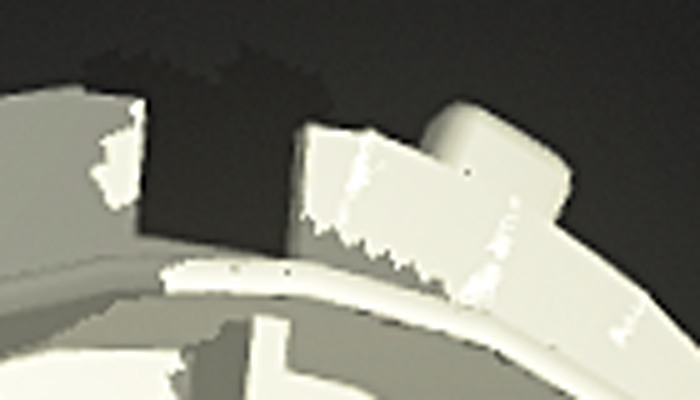

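Request:
move_arm(moves=[{"claw": 0, "x": 0.008, "y": -0.001, "z": 0.0, "spin": 0.09}, {"claw": 0, "x": 0.015, "y": -0.002, "z": 0.0, "spin": 0.18}, {"claw": 0, "x": 0.022, "y": -0.003, "z": 0.0, "spin": 0.27}, {"claw": 0, "x": 0.028, "y": -0.003, "z": 0.0, "spin": 0.35}, {"claw": 0, "x": 0.031, "y": -0.003, "z": 0.0, "spin": 0.38}, {"claw": 0, "x": 0.031, "y": -0.003, "z": 0.0, "spin": 0.38}])

```text
time: 9.22
tcp_pos: [0.5427, 0.026, 0.0913]
tool_rot: [[0.695, 0.719, -0.001], [0.719, -0.695, -0.0], [-0.001, -0.0, -1.0]]
force: [-1.1, -1.1, -0.7]
gripper_width: 0.0003
```

```bash
python3 - <<'E'
from h import *
s,p,ps=cur();print(p,ps,s['time'],s['force'])
cap('wrist','w4')
a=cv2.imread('pics/w4.png');cv2.imwrite('pics/w4z.png',cv2.resize(a[60:160,360:500],None,fx=5,fy=5,interpolation=cv2.INTER_CUBIC))
E
```

```text
[0.54268656 0.02595007 0.0912573 ] 45.97606538270061 9.225 [-1.14651152 -1.14627813 -0.65782913]
```

View pics/w4z.png

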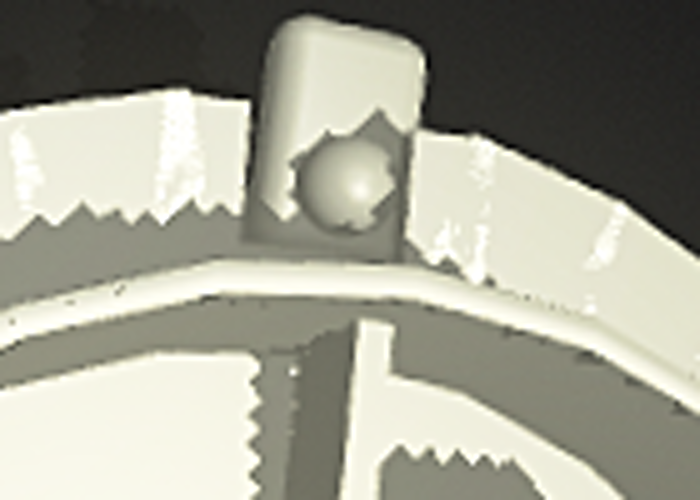

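View pics/w4.png

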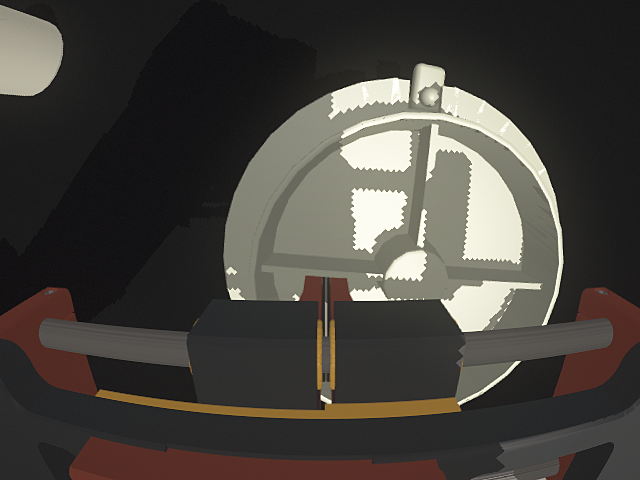

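The pin shows inside the notch, slightly to its right (zoom pin at about (345,182); notch edges at x about 247 and 409). I'll compute the remaining angle with the right heights.

```bash
python3 - <<'E'
from h import *
c=np.load('pics/w4.npz')
Z=lambda U,V:((U+.5)/5-.5+360,(V+.5)/5-.5+60)
hub=onz(c,416,278,.106,True);print(hub)
def A(n,U,V,z):
    q=onz(c,*Z(U,V),z,True)[:2]-C;print(n,np.hypot(*q).round(4),np.degrees(np.arctan2(*q[::-1])).round(2));return q
for V in (130,185,230):
  print(V);A('L',249-(V-100)*.05,V,.082);A('R',418-(V-130)*.136,V,.082)
for z in (.078,.075,.073): A('pinc',345,182,z)
A('pinL',298,185,.073);A('pinR',393,185,.073)
A('brkL',256,60,.07);A('brkR',425,60,.07)
A('brktip',348,25,.07)
s,p,ps=cur();print(s['time'])
ps=ps%360
for a in (0,1,1.5,2,3):
  g=-(C-p[:2])@[np.cos(np.radians(ps)),np.sin(np.radians(ps))]
  print(a,rel([*finger(ps-a,-g),.091],ps-a,p,ps))
E
```

```text
[0.5786805  0.00724745 0.106     ]
130
L 0.0838 46.89
R 0.0863 35.8
185
L 0.0785 47.16
R 0.0809 35.67
230
L 0.0742 47.39
R 0.0765 35.53
pinc 0.0805 39.46
pinc 0.081 38.91
pinc 0.0814 38.54
pinL 0.0803 41.88
pinR 0.0822 35.12
brkL 0.0932 44.57
brkR 0.0967 34.06
brktip 0.0983 39.05
9.275
0 [-0.0, -0.0004, 0.0007, -0.0]
1 [0.0017, -0.0009, 0.0007, 0.0222]
1.5 [0.0026, -0.0012, 0.0007, 0.0333]
2 [0.0035, -0.0014, 0.0007, 0.0444]
3 [0.0053, -0.0018, 0.0007, 0.0667]
```

Request:
move_arm(moves=[{"claw": 0, "x": 0.0025, "y": -0.0008, "z": 0.0, "spin": 0.03}, {"claw": 0, "x": 0.0045, "y": -0.0012, "z": 0.0, "spin": 0.055}, {"claw": 0, "x": 0.0045, "y": -0.0012, "z": 0.0, "spin": 0.055}])

```text
time: 9.65
tcp_pos: [0.5438, 0.0277, 0.0913]
tool_rot: [[0.727, 0.687, -0.0], [0.687, -0.727, -0.0], [-0.0, -0.0, -1.0]]
force: [-0.8, -1.1, -1.5]
gripper_width: 0.0002
```

```bash
python3 - <<'E'
from h import *
s,p,ps=cur();print(p,ps,s['time'],s['force'])
cap('wrist','w5')
a=cv2.imread('pics/w5.png');cv2.imwrite('pics/w5z.png',cv2.resize(a[60:160,360:500],None,fx=5,fy=5,interpolation=cv2.INTER_CUBIC))
E
```

```text
[0.54381569 0.02767636 0.09133507] 43.395242786691306 9.65 [-0.76568076 -1.08123979 -1.51225884]
```

View pics/w5z.png

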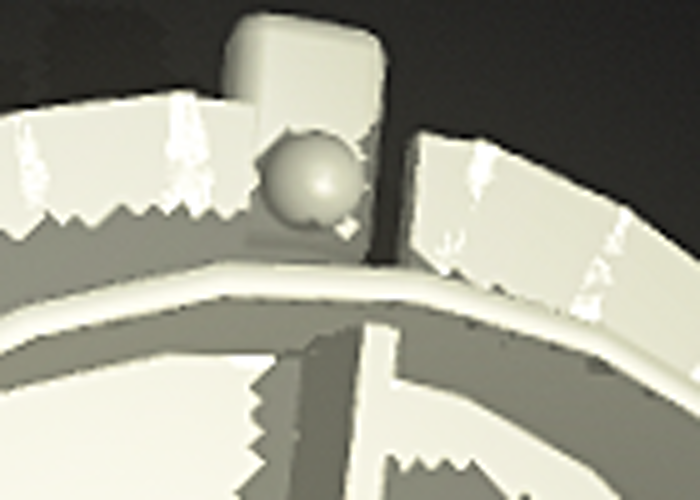

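```bash
python3 - <<'E'
from h import *
c=np.load('pics/w5.npz')
Z=lambda U,V:((U+.5)/5-.5+360,(V+.5)/5-.5+60)
def A(U,V,z):
    q=onz(c,*Z(U,V),z,True)[:2]-C;return np.hypot(*q).round(4),np.degrees(np.arctan2(*q[::-1])).round(2)
print('L',A(253,115,.082),A(249,190,.082));print('R',A(417,145,.082),A(410,240,.082))
print('pin',A(313,180,.073),A(262,182,.073),A(364,182,.073))
print('stem',A(381,327,.102))
print('brk',A(304,25,.07))
E
```

```text
L (np.float64(0.0855), np.float64(43.86)) (np.float64(0.0783), np.float64(44.2))
R (np.float64(0.0852), np.float64(33.07)) (np.float64(0.0759), np.float64(32.35))
pin (np.float64(0.0813), np.float64(38.18)) (np.float64(0.0804), np.float64(41.8)) (np.float64(0.0821), np.float64(34.55))
stem (np.float64(0.0649), np.float64(38.33))
brk (np.float64(0.0977), np.float64(39.05))
```

Notch centre is about 38.4°, pin 38.2–39°: aligned within about 0.6°. I'll back off, lift, and go above the hub.

```bash
python3 - <<'E'
from h import *
s,p,ps=cur()
print(rel([*C,.15],ps,p,ps))
E
```

```text
[0.0287, 0.0994, -0.1467, -0.0]
```

Request:
move_arm(moves=[{"claw": 0, "x": -0.008, "y": 0, "z": 0, "spin": 0}, {"claw": 0, "x": -0.015, "y": 0, "z": 0, "spin": 0}, {"claw": 0, "x": -0.015, "y": 0, "z": -0.05, "spin": 0}, {"claw": 0, "x": -0.015, "y": 0, "z": -0.15, "spin": 0}, {"claw": 0, "x": -0.015, "y": 0, "z": -0.15, "spin": 0}])

```text
time: 10.32
tcp_pos: [0.5416, 0.0238, 0.1544]
tool_rot: [[0.727, 0.687, 0.006], [0.687, -0.727, 0.001], [0.005, 0.004, -1.0]]
force: [-0.6, -0.4, -0.8]
gripper_width: 0.0003
```

```bash
python3 - <<'E'
from h import *
s,p,ps=cur();print(p,ps,s['time'],s['force'])
print(rel([*C,.115],ps,p,ps))
cap('wrist','w6')
E
```

```text
[0.54158719 0.02384704 0.15443819] 43.40422756071532 10.325 [-0.64684033 -0.42166227 -0.82932526]
[0.0394, 0.0963, 0.0986, -0.0]
```

View pics/w6.png

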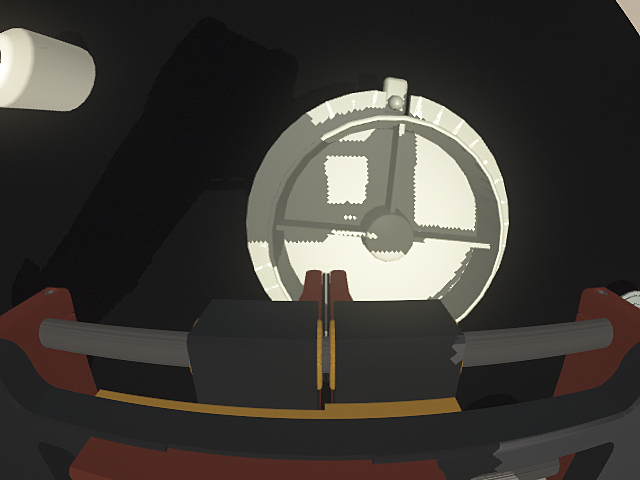

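The dish stayed put with the pin in the notch at about (396,103). Next I go over the hub and lower onto it.

Request:
move_arm(moves=[{"claw": 0, "x": 0.039, "y": 0.096, "z": 0, "spin": 0}, {"claw": 0, "x": 0.039, "y": 0.096, "z": 0.0, "spin": 0}, {"claw": 0, "x": 0.039, "y": 0.096, "z": 0.06, "spin": 0}, {"claw": 0, "x": 0.039, "y": 0.096, "z": 0.1, "spin": 0}, {"claw": 0, "x": 0.039, "y": 0.096, "z": 0.11, "spin": 0}, {"claw": 0, "x": 0.039, "y": 0.096, "z": 0.11, "spin": 0}])

```text
time: 11.12
tcp_pos: [0.577, 0.0066, 0.1073]
tool_rot: [[0.726, 0.687, -0.0], [0.687, -0.726, 0.0], [-0.0, -0.0, -1.0]]
force: [0.4, 0.2, -0.0]
gripper_width: 0.0005
```

```bash
python3 - <<'E'
from h import *
s,p,ps=cur();print(p,ps,s['time'],s['force'])
print(rel([*C,.106],ps,p,ps))
cap('wrist','w7')
E
```

```text
[0.57700251 0.00656012 0.10732846] 43.42213176932906 11.125 [ 0.43055895  0.21788724 -0.02176751]
[0.0048, 0.004, 0.0033, -0.0]
```

View pics/w7.png

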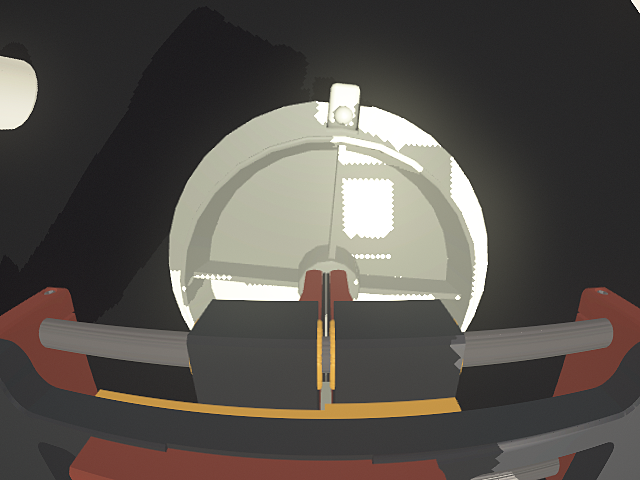

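The view is now nearly head-on: pin at (344,115), midway between the notch edges (about 330 and 358). I'll press in small steps, reading the force.

Request:
move_arm(moves=[{"claw": 0, "x": 0.004, "y": 0.003, "z": 0.004, "spin": 0}, {"claw": 0, "x": 0.004, "y": 0.003, "z": 0.008, "spin": 0}, {"claw": 0, "x": 0.004, "y": 0.003, "z": 0.01, "spin": 0}, {"claw": 0, "x": 0.004, "y": 0.003, "z": 0.01, "spin": 0}])

```text
time: 11.68
tcp_pos: [0.5801, 0.0067, 0.1044]
tool_rot: [[0.727, 0.687, 0.002], [0.687, -0.727, 0.0], [0.002, 0.001, -1.0]]
force: [0.1, 0.2, 4.8]
gripper_width: 0.0005
```

Request:
move_arm(moves=[{"claw": 0, "x": 0, "y": 0, "z": 0.003, "spin": 0}, {"claw": 0, "x": 0, "y": 0, "z": 0.006, "spin": 0}, {"claw": 0, "x": 0, "y": 0, "z": 0.006, "spin": 0}])

```text
time: 12.05
tcp_pos: [0.5801, 0.0067, 0.1021]
tool_rot: [[0.727, 0.687, 0.002], [0.687, -0.727, 0.0], [0.002, 0.001, -1.0]]
force: [-0.2, -0.5, 5.2]
gripper_width: 0.0003
```

It's going down at about 5 N. I'll keep pressing.

Request:
move_arm(moves=[{"claw": 0, "x": 0, "y": 0, "z": 0.003, "spin": 0}, {"claw": 0, "x": 0, "y": 0, "z": 0.006, "spin": 0}, {"claw": 0, "x": 0, "y": 0, "z": 0.009, "spin": 0}, {"claw": 0, "x": 0, "y": 0, "z": 0.009, "spin": 0}])

```text
time: 12.55
tcp_pos: [0.5801, 0.0066, 0.0984]
tool_rot: [[0.727, 0.687, 0.002], [0.687, -0.727, 0.0], [0.002, 0.001, -1.0]]
force: [0.1, -0.8, 5.1]
gripper_width: 0.0004
```

Request:
move_arm(moves=[{"claw": 0, "x": 0, "y": 0, "z": 0.002, "spin": 0}, {"claw": 0, "x": 0, "y": 0, "z": 0.003, "spin": 0}, {"claw": 0, "x": 0, "y": 0, "z": 0.003, "spin": 0}])

```text
time: 12.92
tcp_pos: [0.5802, 0.0066, 0.0979]
tool_rot: [[0.727, 0.687, 0.002], [0.687, -0.727, -0.0], [0.002, 0.002, -1.0]]
force: [-2.5, 0.2, 10.9]
gripper_width: 0.0005
```

Request:
move_arm(moves=[{"claw": 0, "x": 0, "y": 0, "z": 0.001, "spin": 0}, {"claw": 0, "x": 0, "y": 0, "z": 0.002, "spin": 0}, {"claw": 0, "x": 0, "y": 0, "z": 0.002, "spin": 0}])

```text
time: 13.3
tcp_pos: [0.5802, 0.0067, 0.0978]
tool_rot: [[0.727, 0.687, 0.003], [0.687, -0.727, -0.0], [0.002, 0.002, -1.0]]
force: [-4.1, 0.1, 15.5]
gripper_width: 0.0009
```

Request:
move_arm(moves=[{"claw": 0, "x": 0, "y": 0, "z": -0.02, "spin": 0}, {"claw": 0, "x": 0, "y": 0, "z": -0.1, "spin": 0}, {"claw": 0, "x": 0, "y": 0, "z": -0.2, "spin": 0}, {"claw": 0, "x": 0, "y": 0, "z": -0.3, "spin": 0}, {"claw": 0, "x": -0.3, "y": -0.1, "z": -0.3, "spin": 0}, {"claw": 0, "x": -0.3, "y": -0.1, "z": -0.3, "spin": 0}, {"claw": 0, "x": -0.3, "y": -0.1, "z": -0.3, "spin": 0}, {"claw": 0, "x": -0.3, "y": -0.1, "z": -0.3, "spin": 0}])

```text
time: 14.3
tcp_pos: [0.4654, -0.0467, 0.2162]
tool_rot: [[0.727, 0.687, 0.002], [0.687, -0.727, -0.0], [0.001, 0.001, -1.0]]
force: [0.2, 0.4, 0.4]
gripper_width: 0.0009
```

```bash
python3 - <<'E'
from h import *
s,p,ps=cur();print(p,ps,s['time'],s['force'])
cap('side','s8');cap('wrist','w8')
a=cv2.imread('pics/s8.png')[200:295,270:380];cv2.imwrite('pics/s8z.png',cv2.resize(a,None,fx=6,fy=6,interpolation=cv2.INTER_CUBIC))
E
```

```text
[ 0.46541826 -0.04672531  0.21616216] 43.38431434068217 14.3 [0.1814737  0.43211524 0.39487272]
```

View pics/s8z.png

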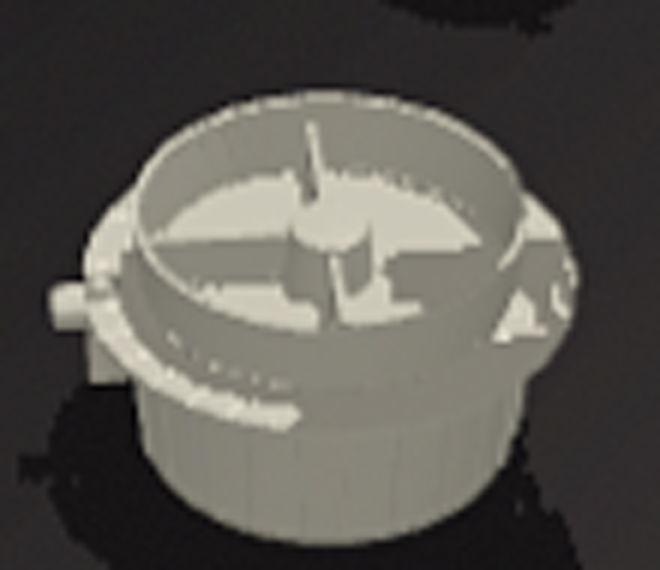

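View pics/w8.png

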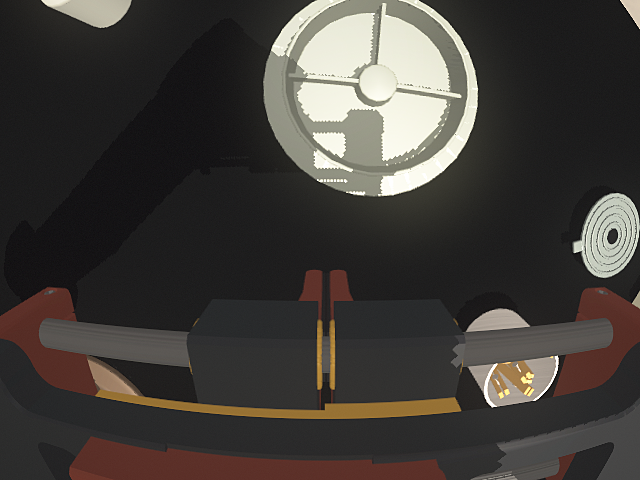

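The side view shows the brim seated with the pin in the notch at zoom (98,285). The dish is about 3 px lower than before (wall top at zoom row 73, now 92), which fits an 8 mm drop. The hand is clear, so I'm handing in.

```bash
python3 - <<'E'
from h import *
a=cv2.imread('pics/side0.png').astype(int);b=cv2.imread('pics/s8.png').astype(int)
d=np.abs(a-b).max(2)
for n,(u0,u1,v0,v1) in dict(pump=(255,305,310,395),brush=(150,235,300,345),funnel=(325,375,170,203),tin=(398,442,178,228)).items(): print(n,(d[v0:v1,u0:u1]>40).mean().round(3))
robot.hand_in();print(robot.get_state()['time'])
E
```

```text
pump 0.0
brush 0.0
funnel 0.0
tin 0.024
the job is handed in; nothing more can be done
the job is handed in; nothing more can be done
```

The upper tier is turned onto the pin and pressed home, and the job is handed in. I gave it no verdict check beyond my own measurements, because handing in reports none.

- **Turning:** With the fingers shut, I pushed one arm of the crossbar from inside the open half-round compartment. That turned the tier about 144° clockwise, with no more than about 2 N read at the end of each push. In the wrist camera the notch centre then measured about 38.4° and the pin 38.2° to 39.1°, so they agreed within about 0.7°.
- **Pressing:** I pressed on the hub. It moved at about 5 N and stopped at a tip height of 97.8 mm, against 98 mm expected when home. It did not go further at 15.5 N. The hand was then lifted clear, with the force reading about zero.
- **Last checks:** The side view shows the pin standing in the notch and the dish about 3 pixels lower, which fits an 8 mm drop. The pump bottle, brush and funnel areas look unchanged. The tin area differs in 2.4% of its pixels, which I took to be the arm's shadow or light; I did not check that, but the robot did not go near the tin. At the last reading before handing in, 14.3 s of the 51 s had passed.
- **Small disagreements:** The caddy's centre differed by 1 to 2 mm between cameras. The 5 N at which the tier moved is slightly below the 6 to 7 N stated.

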